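# Snap the long circuit board into the sprung board holder

### The arm

A 7-joint arm with a two-finger parallel gripper is mounted at the origin on a cart in front of the work surface, level with it; the furniture and walls round the work are solid. World frame = base frame: x ahead of the robot, y to its left, z up, the work surface at z = 0. Lengths are in m, angles in rad, forces in N, time in s.
With the tool pointing down it reaches from about 0.4 to 0.85 m from the base axis. Payload 4.5 kg.
Tool frame: the origin (TCP) lies on the centre line of the jaws, within the pads' length; the fingertips stand 25 mm ahead of it and the grasp point (between the pads) lies 6 mm ahead of it; z points along the fingers, y is the direction in which the jaws open and shut (so a half turn about z gives the same grasp; the last joint's range is limited). The gripper opens to 88 mm and grips with 3 to 60 N. Pads are 18 mm wide; open, the fingers measure 123 mm over their backs; the gripper's body (75 mm by 187 mm) begins 45 mm behind the grasp point.
Start: joints at [1.344, 0.689, -0.195, 1.565, 0.157, 0.902, -0.215], TCP at [0.161, -0.604, 0.264] pointing down, gripper open.
Joint ranges: [-3.01, 3.01], [-0.46, 2.08], [-1.47, 1.51], [0.13, 2.56], [-1, 4.14], [0.04, 2.09], [-2.66, 2.66]. Speed limits (rad/s): [2.57, 2.57, 3.14, 3.14, 3.14, 3.14, 3.14].

### API

Orientations are given as a unit quaternion [x, y, z, w].
In Python, from plant import r, eyes gives the robot as it stands.
- The arm moves only by the tool servo_tool, never from a script. Its argument "deltas" is a list of rows, each an object of numbers: "dx", "dy", "dz": the shift along the tool's x, y, z in units of 60 mm (1.0 is 60 mm); "ax", "ay", "az": the turn, a rotation vector about the tool's x, y, z in units of 6 degrees (1.0 is 6 degrees); "hand": the finger opening in mm, from 0 to 88.1. A call has 1 to 10 rows; each row is the pose to reach, as a shift and turn from the pose commanded when the call began, along the tool's axes at that moment; what a row does not reach only later rows make up. A row lasts 1/8 s, in which the tool goes at most 62.5 mm and 10.7 degrees, less where a joint would pass 70% of its speed; a pose out of reach is approached as far as the arm can. A call with a gripper value outside its range is refused whole. The fingers move at their own pace and stop on an object; "newtons" is the grip in N (left out, the last holds). Time passes only in rows, so rows that repeat a pose let the fingers close. It gives the time, the measured TCP pose, the force and the opening at its end, in the units of the state.
- r.get_state(): the state, without advancing time (a new reading comes with each control period).
- eyes.snapshot(name): name is "side" or "top" or "wrist"; returns (picture, depth): 384x512x3 uint8, red, green, blue; 384x512 float32, m along the optical axis (not along the pixel's ray), 0 where there is no reading.
- eyes.camera_model(name): a dict with "fx", "fy", "cx", "cy" (pixels), "k1" (the pictures are not rectified: a ray, as slopes to the right and down, at radius r is drawn at 1 + k1 r^2 times it, then the intrinsics apply), "pose" (4x4, takes a point from camera to world coordinates). Camera axes: x right, y up, looking along -z (the intrinsics and any distortion apply to the point x, -y, -z); pixel columns grow to the right and rows downward; lengths in m; the calibration is good to about 2 mm. A picture is of the moment at which its call begins: read the wrist's pose just before it. camera_model takes no time and is no camera call; for the wrist camera it gives the pose at the moment of the call.
- r.finish_job(): hands the job in, once; it reports no verdict.
The state is a dict: "clock": time; "q": joint angles; "qd": joint speeds; "joint_torque": joint torques, N m; "tool_pos": TCP position; "eef_rot": TCP orientation; "contact_force": force on the tool from outside, world axes, zero at the start; "moment": the same for the moment, N m; "opening": opening from 0.0 (shut) to 1.0 (fully open).
Only numpy, scipy, OpenCV 4.12 (cv2) and the standard library are available. Lean on these libraries where they do the work, as an engineer would, in place of code of your own. Each camera call takes 0.05 s, during which the arm holds its last target.

### The job

The marker pen has been left lying on top of the board holder: take it off and lay it down flat on the bare table, clear of the boards and the small loose things there. Then fit the longer of the two circuit boards into the holder, heat sink up and centred across the holder: slip its edge with the brass contacts under the lip of the sprung jaw, lower the other edge onto the sloping hook and press it down gently until it snaps home under the hook, then stop pushing and let go. Leave the shorter board and everything else standing where it is.

Things in the scene. Friction and masses are not known exactly. Their poses are not given: they have to be found in the camera images.
- holder: Board holder, fixed. Origin on the table under the middle of the seated board; x = long axis, from the fixed snap hook (-x end) to the sprung jaw (+x end); z up. Aluminium base 172 x 60 mm (x -78 to 94), 8 mm high; hook and jaw 56 mm wide, tops 32 mm high. A seated board rests on a ledge at each end, underside 14 mm above the table. End plate 28 mm high at x = 87 to 93.
- hook_nose (a point): Tip of the fixed hook's nose, 21 mm high at holder x = -57; the nose's underside is 19.5 mm high, the wall under it at x = -60. From the tip a smooth slope rises outward to x = -64, 32 mm high; flat top on to x = -75. An edge pressed down the slope drives the board against the sprung jaw and clicks under the nose (press 5 to 15 N on the edge).
- jaw_groove (a point): Foot of the groove's back face in the sprung jaw (moves with it): at rest holder x = 58.5, 14 mm high. Groove 8.5 mm high: floor 14 mm, underside of the lip 22.5 mm above the table. The lip sticks inward to x = 50.5, the floor to x = 42; the jaw reaches out to x = 76.
- jaw (a joint): How far the sprung jaw is pushed outward along the holder's +x, m: 0 (rest) to 0.008. Spring 700 N/m, 2.8 N preload. About 0.0015 with the long board home; it gives about 0.0045 as the board passes the hook's nose.
- long_board: The longer circuit board: dark green plate 120 x 54 x 4 mm, about 70 g, lying flat. Origin at the centre of its underside; x along the 120 mm toward the edge with the row of brass contacts; z up. Finned aluminium heat sink (grip it across y) 28 mm in x, 26 mm in y, centred at x = +12 mm, from 4 to 26 mm above the underside. The plate is free to press on from x = -55 to -8 mm.
- contact_edge (a point): Middle of the long board's brass contact edge, on the underside (board x = +60 mm).
- plain_edge (a point): Middle of the long board's opposite edge, on the underside (board x = -60 mm).
- short_board: The shorter circuit board, to be left alone: the same look and heat sink as the long one, but 84 x 54 x 4 mm. Origin at the centre of its underside, x toward its contacts.
- marker: White board marker with a pink band, 14 x 152 x 12 mm, about 20 g; origin at the middle of its underside, y = along the barrel, z up. It starts lying along the holder on the tops of the hook and the jaw, 32 mm above the table.
- vial_lidded: Bystander: vial with a blue lid, 36 mm across, 60 mm high, standing beside the holder; origin under its centre.
- drop_bottle: Bystander: small white dropper bottle, 20 mm across, 36 mm high, standing beside the holder; origin under its centre.
- drum: Bystander: black sanding drum, 18 mm across, 22 mm high, standing beside the holder; origin under its centre.
- vial_lidded_2: Bystander: vial with a red lid, 39 mm across, 60 mm high; origin under its centre.
- tube: Bystander: clear tube with a blue cap, lying, 16 x 101 x 15 mm, long axis y; origin under its centre.
- vial_clear: Bystander: clear open vial, 39 mm across, 60 mm high; origin under its centre.
- vial_lid: Bystander: yellow vial lid lying flat, 39 x 36 x 9 mm; origin under its centre.
- slide_box: Bystander: small flat box, 38 x 56 (y) x 16 mm, origin under its centre. Equipment fixed to the table, not listed, stands only beyond world x = 0.68 at y above 0.37, elsewhere beyond x = 0.73, and in the strips x below 0.32, y above 0.40 (70 mm high) and y below -0.37; the rest is bare.
Mind the look-alikes: they are no part of the job. Leave any blue look-alike of the long_board alone.

How it is judged:
At the end, for the whole second after the job is handed in: Long board home in the holder, at rest: underside 11-17 mm above the table at the plain edge (under the hook), 11-18 mm at the contact edge (in the jaw), centred to 6 mm, square to 0.1 rad. Marker flat on the bare table (origin under 16 mm), at rest, touching no holder, board or bystander (z of plain_edge in the frame of holder between 0.011 and 0.017 m and z of contact_edge in the frame of holder between 0.011 and 0.018 m and x of contact_edge in the frame of holder above 0.056 m and x of plain_edge in the frame of holder below -0.057 m and y of long_board in the frame of holder between -0.006 and 0.006 m and angle between the x axis of long_board and the x axis of holder, either way round below 0.1 rad and angle between long_board's own z axis and vertical below 0.1 rad and linear speed of each of long_board, marker below 0.01 m/s and height (world z) of marker below 0.016 m and angle between marker's own y axis and vertical between 1.5 and 1.64 rad and contact force between marker and holder below 0.05 N and contact force between marker and long_board below 0.05 N and contact force between marker and vial_lidded below 0.05 N and contact force between marker and drop_bottle below 0.05 N and contact force between marker and vial_lidded_2 below 0.05 N and contact force between marker and tube below 0.05 N and contact force between marker and vial_clear below 0.05 N and contact force between marker and vial_lid below 0.05 N and contact force between marker and slide_box below 0.05 N and contact force between marker and short_board below 0.05 N and contact force between marker and drum below 0.05 N).
It fails at once if the board is pressed too hard into the holder (over 50 N between them; the snap needs under 20) (contact force between long_board and holder above 50 N).
It fails at once if short board shifted by more than 20 mm (distance of short_board from where it was at the start of the episode above 0.02 m).
It fails at once if a bystander shifted by more than 20 mm or tipped over (distance of any of vial_lidded, drop_bottle, vial_lidded_2, tube, vial_clear, vial_lid, slide_box, drum from where it was at the start of the episode above 0.02 m or angle between any of vial_lidded, drop_bottle, vial_lidded_2, vial_clear, drum's own z axis and vertical above 0.5 rad).
It also fails if it takes over 58 s, if anything falls off the work surface, if the arm or the gripper's body presses on something with over 40 N, if the wrist force passes 120 N, or if a joint passes its speed limit or range.

## Working session

There is one attempt and no reset: what is moved stays moved. The work goes in short steps, Python scripts to look and compute and a tool call to move; the robot and the scene stay as the last step left them, time stands still between calls to the robot, and variables do not carry over. Pictures are saved under pics/ and viewed, and the job is handed in when it is done.

Besides the shell and the picture viewer there is one more tool, called after "Request:" by a JSON object that holds its "method" and its "body", one argument or row to a line. servo_tool: Moves the arm, as the interface text tells. Its arguments: {"type":"object","properties":{"deltas":{"type":"array","items":{"type":"object","properties":{"dx":{"type":"number"},"dy":{"type":"number"},"dz":{"type":"number"},"ax":{"type":"number"},"ay":{"type":"number"},"az":{"type":"number"},"hand":{"type":"number"}}}},"newtons":{"type":"number"}},"required":["deltas"]}

```bash
ls; mkdir -p pics
python3 - <<'E'
from plant import r, eyes
import cv2
print(r.get_state())
for n in ["top","side","wrist"]:
    m=eyes.camera_model(n); print(n,{k:(v if k!='pose' else [[round(float(x),4) for x in row] for row in v]) for k,v in m.items()})
    if n!="wrist":
        p,d=eyes.snapshot(n); cv2.imwrite(f"pics/{n}0.png",p[:,:,::-1]); 
        import numpy as np; np.save(f"{n}0.npy",d)
E
```

```text
pics
{'clock': 0.0, 'q': array([ 1.34379387,  0.69001816, -0.1945361 ,  1.56634822,  0.15733945,
        0.90248699, -0.21507638]), 'qd': array([ 6.29737908e-04,  2.09378792e-04,  4.70267385e-04, -3.23711759e-06,
        4.25323251e-05, -1.34030591e-03,  1.18575901e-03]), 'joint_torque': array([-1.64585476e-04, -5.27559364e+01, -1.26688186e+00, -1.53427577e+01,
       -5.25835762e-02,  6.54370553e-03,  1.76000049e-04]), 'tool_pos': array([ 0.16096648, -0.60330706,  0.26288811]), 'eef_rot': array([ 9.91499610e-01,  1.30106328e-01, -1.93587474e-04, -9.11160845e-04]), 'contact_force': array([ 0.33657099, -0.19935416,  0.18302295]), 'moment': array([0.01958931, 0.00859949, 0.00449896]), 'opening': 1.0009457454322748}
top {'fx': 433.00720446897316, 'fy': 433.00720446897316, 'cx': 259.4973510549712, 'cy': 192.62625397978948, 'k1': -0.12518422785035835, 'pose': [[0.0231, 0.984, -0.1767, 0.3478], [-0.9996, 0.0257, 0.0125, 0.0237], [0.0168, 0.1763, 0.9842, 1.2484], [0.0, 0.0, 0.0, 1.0]]}
side {'fx': 468.37306446397986, 'fy': 468.37306446397986, 'cx': 251.06370487615703, 'cy': 187.62986025200482, 'k1': -0.010826545560875206, 'pose': [[-0.8194, 0.3886, -0.4214, 0.0482], [-0.5731, -0.537, 0.619, 0.7559], [0.0143, 0.7487, 0.6627, 0.844], [0.0, 0.0, 0.0, 1.0]]}
wrist {'fx': 324.19443026445987, 'fy': 324.19443026445987, 'cx': 252.41189776726978, 'cy': 190.76214411132003, 'k1': 0.006295531575414833, 'pose': [[0.2581, 0.9186, 0.2992, 0.2397], [-0.9661, 0.2459, 0.0784, -0.5842], [-0.0015, -0.3093, 0.951, 0.3833], [0.0, 0.0, 0.0, 1.0]]}
```

View pics/top0.png

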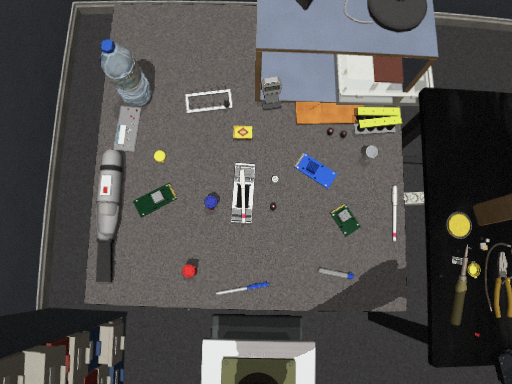

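View pics/side0.png

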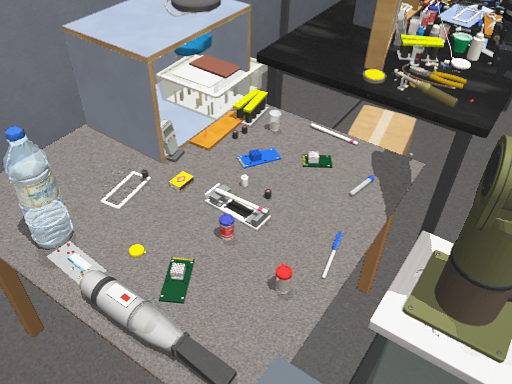

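```bash
cat > h.py <<'E'
import numpy as np, cv2
from plant import r, eyes
def px2w(name,u,v,z,m=None):
    m=m or eyes.camera_model(name); P=np.array(m['pose'])
    K=np.array([[m['fx'],0,m['cx']],[0,m['fy'],m['cy']],[0,0,1]])
    s=cv2.undistortPoints(np.array([[[u,v]]],float),K,np.array([m['k1'],0,0,0.]))[0,0]
    d=P[:3,:3]@np.array([s[0],-s[1],-1]); o=P[:3,3]
    return o+d*(z-o[2])/d[2]
def w2px(name,p,m=None):
    m=m or eyes.camera_model(name); P=np.array(m['pose'])
    c=P[:3,:3].T@(np.asarray(p)-P[:3,3]); x,y=c[0]/-c[2],-c[1]/-c[2]; k=1+m['k1']*(x*x+y*y)
    return m['fx']*x*k+m['cx'], m['fy']*y*k+m['cy']
def rect(name,mask,z,m=None):
    cs,_=cv2.findContours(mask.astype(np.uint8),cv2.RETR_EXTERNAL,cv2.CHAIN_APPROX_NONE)
    c=max(cs,key=cv2.contourArea)
    pts=np.array([px2w(name,float(p[0][0]),float(p[0][1]),z,m)[:2] for p in c],np.float32)
    return cv2.minAreaRect(pts)
def zoom(src,dst,x,y,w,h,k):
    im=cv2.imread(src)[y:y+h,x:x+w]; cv2.imwrite(dst,cv2.resize(im,None,fx=k,fy=k,interpolation=cv2.INTER_CUBIC))
E
python3 - <<'E'
from h import *
zoom('pics/top0.png','pics/z1.png',125,145,150,100,5)
zoom('pics/side0.png','pics/z2.png',150,165,160,150,4)
im=cv2.imread('pics/top0.png').astype(int); b,g,rr=im[...,0],im[...,1],im[...,2]
mk=(g>rr+15)&(g>b+8)&(g<120)
n,l,s,c=cv2.connectedComponentsWithStats(mk.astype(np.uint8))
for i in range(1,n):
    if s[i,4]>80:
        box=rect('top',l==i,0.004); print(s[i],box)
for nme,uv in dict(blue=(211,201),drop=(275,179),drum=(273,206),red=(189,271),yel=(160,156),corner=(88,302)).items(): print(nme,px2w('top',*uv,0.03).round(3))
E
```

```text
[133 183  43  34 567] ((0.5421350002288818, 0.3152587115764618), (0.05470062419772148, 0.11599544435739517), 29.638933181762695)
[331 206  30  31 359] ((0.4963476061820984, -0.24379950761795044), (0.08001906424760818, 0.053791701793670654), 33.81296920776367)
blue [0.539 0.146 0.03 ]
drop [ 0.608 -0.035  0.03 ]
drum [ 0.529 -0.031  0.03 ]
red [0.34  0.199 0.03 ]
yel [0.667 0.301 0.03 ]
corner [0.243 0.48  0.03 ]
```

View pics/z1.png

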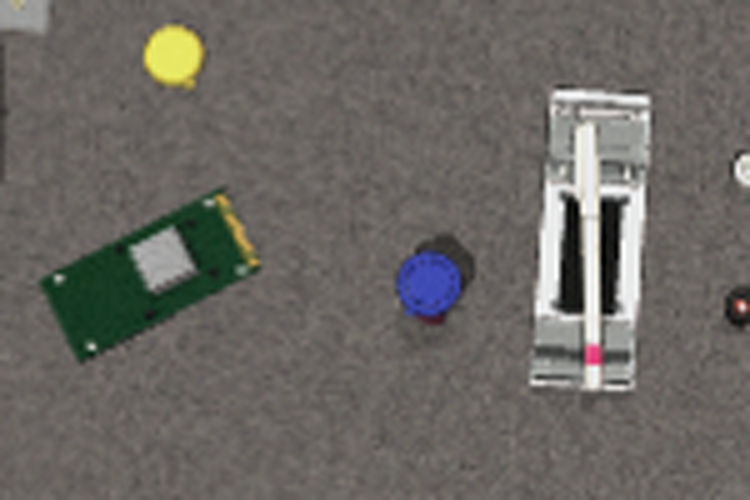

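View pics/z2.png

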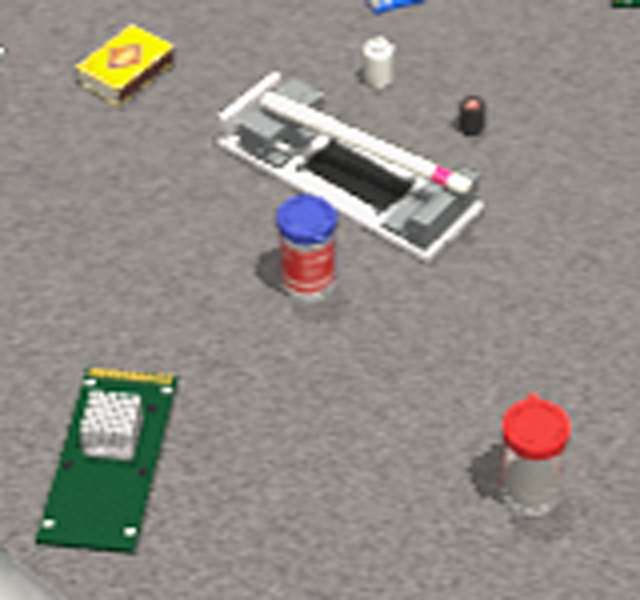

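Request:
{"method": "servo_tool", "body": {
  "deltas": [
    {"dx":9.0,"dy":-8.7,"az":3},
    {"dx":9.0,"dy":-8.7,"az":3},
    {"dx":9.0,"dy":-8.7,"az":3},
    {"dx":9.0,"dy":-8.7,"az":3},
    {"dx":9.0,"dy":-8.7,"az":3},
    {"dx":9.0,"dy":-8.7,"az":3},
    {"dx":9.0,"dy":-8.7,"az":3},
    {"dx":9.0,"dy":-8.7,"az":3},
    {"dx":9.0,"dy":-8.7,"az":3},
    {"dx":9.0,"dy":-8.7,"az":3}
  ]
}}

```text
schema error: expected keys dx, dy, dz, ax, ay, az, hand
```

Request:
{"method": "servo_tool", "body": {
  "deltas": [
    {"dx":9.0,"dy":-8.7,"dz":0,"ax":0,"ay":0,"az":3,"hand":60},
    {"dx":9.0,"dy":-8.7,"dz":0,"ax":0,"ay":0,"az":3,"hand":60},
    {"dx":9.0,"dy":-8.7,"dz":0,"ax":0,"ay":0,"az":3,"hand":60},
    {"dx":9.0,"dy":-8.7,"dz":0,"ax":0,"ay":0,"az":3,"hand":60},
    {"dx":9.0,"dy":-8.7,"dz":0,"ax":0,"ay":0,"az":3,"hand":60},
    {"dx":9.0,"dy":-8.7,"dz":0,"ax":0,"ay":0,"az":3,"hand":60},
    {"dx":9.0,"dy":-8.7,"dz":0,"ax":0,"ay":0,"az":3,"hand":60},
    {"dx":9.0,"dy":-8.7,"dz":0,"ax":0,"ay":0,"az":3,"hand":60},
    {"dx":9.0,"dy":-8.7,"dz":0,"ax":0,"ay":0,"az":3,"hand":60},
    {"dx":9.0,"dy":-8.7,"dz":0,"ax":0,"ay":0,"az":3,"hand":60}
  ]
}}

```text
clock: 1.35
tool_pos: [0.484, -0.0665, 0.2636]
eef_rot: [1.0, -0.027, -0.0, 0.0]
contact_force: [1.2, -1.2, -1.1]
opening: 0.68
```

Request:
{"method": "servo_tool", "body": {
  "deltas": [
    {"dx":0.8,"dy":-1.6,"dz":0,"ax":0,"ay":0,"az":0,"hand":40},
    {"dx":0.8,"dy":-1.6,"dz":0,"ax":0,"ay":0,"az":0,"hand":40},
    {"dx":0.8,"dy":-1.6,"dz":0,"ax":0,"ay":0,"az":0,"hand":40}
  ]
}}

```text
clock: 1.72
tool_pos: [0.5376, 0.0298, 0.2633]
eef_rot: [1.0, -0.023, 0.0, -0.001]
contact_force: [-0.6, -0.6, -0.2]
opening: 0.456
```

Run:
```python
from h import *
import pickle
s=r.get_state(); m=eyes.camera_model('wrist'); p,d=eyes.snapshot('wrist'); cv2.imwrite('pics/w1.png',p[:,:,::-1]); pickle.dump((m,d,s),open('w1.pkl','wb'))
print(s['clock'],s['tool_pos'],s['eef_rot'],s['opening'])
```

```text
1.725 [0.53763148 0.02976882 0.26326613] [ 9.99735292e-01 -2.29700637e-02  4.22433094e-04 -1.24204949e-03] 0.45580077169447136
```

View pics/w1.png

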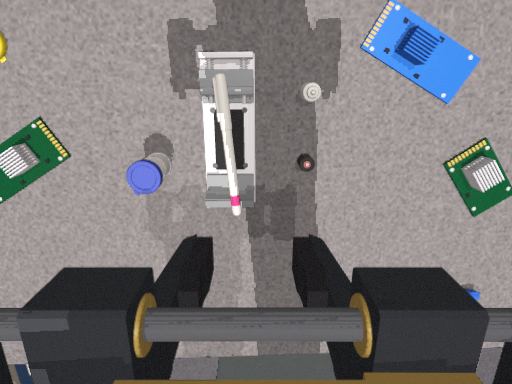

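Run:
```python
from h import *
zoom('pics/w1.png','pics/z3.png',190,40,80,185,3.2*1.0)
```

```text
(no output)
```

View pics/z3.png

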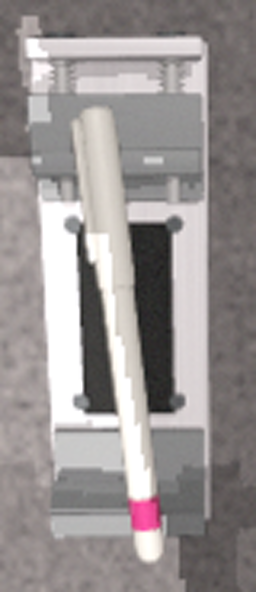

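Run:
```python
from h import *
import pickle
m,d,s=pickle.load(open('w1.pkl','rb'))
f=lambda u,v,z:px2w('wrist',190+u/3.2,40+v/3.2,z,m)
P={}
for k,(u,v,z) in dict(jawL=(30,95,.032),jawR=(202,94,.032),hookL=(52,533,.032),hookR=(203,533,.032),plL=(27,38,.028),plR=(207,38,.028),blkTL=(72,224,.008),blkTR=(175,224,.008),blkBL=(82,401,.008),blkBR=(178,401,.008),mkA=(96,112,.04),mkB=(150,555,.04),baseR1=(210,60,.008),baseR2=(210,520,.008)).items():
    P[k]=f(u,v,z); print(k,P[k].round(4), 'depth z', end=' ')
    uu,vv=int(190+u/3.2),int(40+v/3.2); print(d[vv,uu])
ax=(P['jawL']+P['jawR'])/2-(P['hookL']+P['hookR'])/2
print(np.linalg.norm(ax),np.degrees(np.arctan2(ax[1],ax[0])))
ma=P['mkA']-P['mkB'];print('marker',np.degrees(np.arctan2(ma[1],ma[0])),(P['mkA']+P['mkB'])/2,np.linalg.norm(ma))
print(np.linalg.norm(P['jawL']-P['jawR']),np.linalg.norm(P['hookL']-P['hookR']),np.linalg.norm(P['plL']-P['plR']))
# top view check of predicted marker/holder
c=(P['jawL']+P['jawR']+P['hookL']+P['hookR'])/4
print(c, 'top px',w2px('top',P['jawL']),w2px('top',P['jawR']),w2px('top',P['hookL']),w2px('top',P['hookR']))
```

```text
jawL [0.6366 0.0784 0.032 ] depth z 0.33040258
jawR [0.6344 0.0238 0.032 ] depth z 0.35218158
hookL [0.4881 0.0848 0.032 ] depth z 0.37535655
hookR [0.4857 0.0302 0.032 ] depth z 0.3773395
plL [0.6537 0.0784 0.028 ] depth z 0.35434416
plR [0.6511 0.0215 0.028 ] depth z 0.3540411
blkTL [0.5948 0.0715 0.008 ] depth z 0.36561537
blkTR [0.5931 0.0352 0.008 ] depth z 0.36633518
blkBL [0.5309 0.0731 0.008 ] depth z 0.3850948
blkBR [0.5293 0.0375 0.008 ] depth z 0.38368568
mkA [0.6303 0.0571 0.04  ] depth z 0.32031035
mkB [0.4812 0.0493 0.04  ] depth z 0.3650582
baseR1 [0.6461 0.0206 0.008 ] depth z 0.3562745
baseR2 [0.4818 0.0276 0.008 ] depth z 0.40947697
0.14876410296012255 -2.450597295297006
marker 3.002727280078039 [0.55576646 0.05320488 0.04      ] 0.14935824388216745
0.05463963204817055 0.054681836434806126 0.05691263607993576
[0.56121993 0.05431518 0.032     ] top px (np.float64(235.76460636823845), np.float64(167.95914117674909)) (np.float64(254.67356907662972), np.float64(169.1890013226481)) (np.float64(231.78417816882384), np.float64(219.1335131317585)) (np.float64(251.10448857927503), np.float64(220.49255064909016))
```

Request:
{"method": "servo_tool", "body": {
  "deltas": [
    {"dx":0.29,"dy":-0.4,"dz":1,"ax":0,"ay":0,"az":-0.95,"hand":36},
    {"dx":0.29,"dy":-0.4,"dz":2,"ax":0,"ay":0,"az":-0.95,"hand":36},
    {"dx":0.29,"dy":-0.4,"dz":2.5,"ax":0,"ay":0,"az":-0.95,"hand":36},
    {"dx":0.29,"dy":-0.4,"dz":2.5,"ax":0,"ay":0,"az":-0.95,"hand":36},
    {"dx":0.29,"dy":-0.4,"dz":2.5,"ax":0,"ay":0,"az":-0.95,"hand":36}
  ]
}}

```text
clock: 2.4
tool_pos: [0.5556, 0.0469, 0.115]
eef_rot: [1.0, 0.022, 0.001, 0.0]
contact_force: [-0.4, 0.4, -0.1]
opening: 0.405
```

Run:
```python
from h import *
import pickle
s=r.get_state(); m=eyes.camera_model('wrist'); p,d=eyes.snapshot('wrist'); cv2.imwrite('pics/w2.png',p[:,:,::-1]); pickle.dump((m,d,s),open('w2.pkl','wb'))
print(s['clock'],s['tool_pos'],s['eef_rot'],s['opening'])
```

```text
2.4 [0.55561535 0.04687955 0.11496819] [9.99752261e-01 2.22415257e-02 8.14082217e-04 2.62742237e-04] 0.4051481772865655
```

View pics/w2.png

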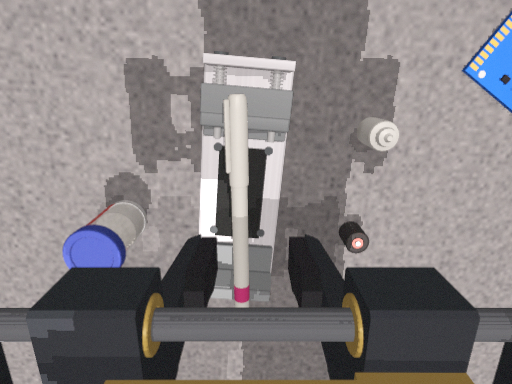

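Run:
```python
from h import *
import pickle
m,d,s=pickle.load(open('w2.pkl','rb'))
a=px2w('wrist',238,110,.044,m);b=px2w('wrist',241,285,.044,m);e=px2w('wrist',238,96,.04,m)
print(a,b,e,np.degrees(np.arctan2(*(a-b)[1::-1])))
f=lambda u,v,z:px2w('wrist',u,v,z,m)
for q in [(203,87,.032),(292,94,.032),(206,53,.028),(296,63,.028),(218,147,.008),(268,151,.008),(213,230,.008),(261,233,.008)]: print(q,f(*q).round(4))
t=w2px('wrist',[*s['tool_pos'][:2],.044],m);print(t)
```

```text
[0.62317498 0.05667725 0.044     ] [0.50679387 0.05101391 0.044     ] [0.63076051 0.05707747 0.04      ] 2.785932696135217
(203, 87, 0.032) [0.6347 0.0784 0.032 ]
(292, 94, 0.032) [0.6331 0.025  0.032 ]
(206, 53, 0.028) [0.6539 0.0772 0.028 ]
(296, 63, 0.028) [0.6508 0.0236 0.028 ]
(218, 147, 0.008) [0.5946 0.0714 0.008 ]
(268, 151, 0.008) [0.5933 0.036  0.008 ]
(213, 230, 0.008) [0.5303 0.0745 0.008 ]
(261, 233, 0.008) [0.5294 0.0376 0.008 ]
(np.float64(250.06118331683845), np.float64(219.36819489177157))
```

Request:
{"method": "servo_tool", "body": {
  "deltas": [
    {"dx":0,"dy":-0.11,"dz":0.6,"ax":0,"ay":0,"az":0,"hand":36},
    {"dx":0,"dy":-0.11,"dz":0.95,"ax":0,"ay":0,"az":0,"hand":36},
    {"dx":0,"dy":-0.11,"dz":0.95,"ax":0,"ay":0,"az":0,"hand":36},
    {"dx":0,"dy":-0.11,"dz":0.95,"ax":0,"ay":0,"az":0,"hand":5},
    {"dx":0,"dy":-0.11,"dz":0.95,"ax":0,"ay":0,"az":0,"hand":5},
    {"dx":0,"dy":-0.11,"dz":0.95,"ax":0,"ay":0,"az":0,"hand":5}
  ],
  "newtons": 15
}}

```text
clock: 3.2
tool_pos: [0.5554, 0.0546, 0.0578]
eef_rot: [1.0, 0.023, 0.001, -0.0]
contact_force: [-0.2, -0.3, 5.6]
opening: 0.14
```

Request:
{"method": "servo_tool", "body": {
  "deltas": [
    {"dx":0,"dy":0,"dz":0,"ax":0,"ay":0,"az":0,"hand":5},
    {"dx":0,"dy":0,"dz":-0.6,"ax":0,"ay":0,"az":0,"hand":5},
    {"dx":0,"dy":0,"dz":-1.2,"ax":0,"ay":0,"az":0,"hand":5},
    {"dx":-0.7,"dy":0.95,"dz":-1.2,"ax":0,"ay":0,"az":0,"hand":5},
    {"dx":-1.4,"dy":1.9,"dz":-1.2,"ax":0,"ay":0,"az":0,"hand":5},
    {"dx":-2.05,"dy":2.8,"dz":-1.0,"ax":0,"ay":0,"az":0,"hand":5},
    {"dx":-2.05,"dy":2.8,"dz":-0.3,"ax":0,"ay":0,"az":0,"hand":5},
    {"dx":-2.05,"dy":2.8,"dz":0.1,"ax":0,"ay":0,"az":0,"hand":5},
    {"dx":-2.05,"dy":2.8,"dz":0.1,"ax":0,"ay":0,"az":0,"hand":5}
  ]
}}

```text
clock: 4.32
tool_pos: [0.4388, -0.1194, 0.0496]
eef_rot: [1.0, 0.022, -0.002, -0.0]
contact_force: [0.5, -0.3, 0.8]
opening: 0.139
```

Run:
```python
from h import *
p,d=eyes.snapshot('side'); cv2.imwrite('pics/s2.png',p[:,:,::-1]); p,d=eyes.snapshot('wrist'); cv2.imwrite('pics/w3.png',p[:,:,::-1])
```

```text
(no output)
```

View pics/s2.png

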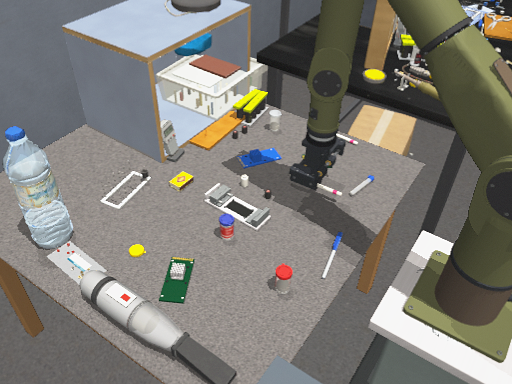

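View pics/w3.png

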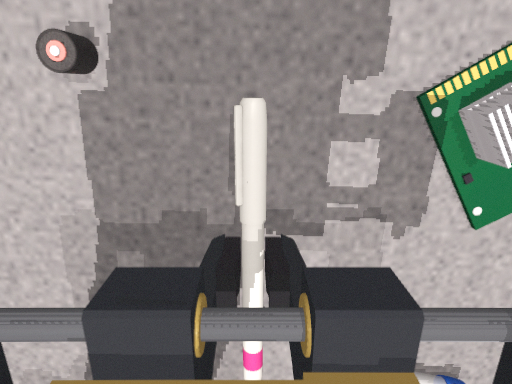

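Request:
{"method": "servo_tool", "body": {
  "deltas": [
    {"dx":0,"dy":0,"dz":0.25,"ax":0,"ay":0,"az":0,"hand":5},
    {"dx":0,"dy":0,"dz":0.38,"ax":0,"ay":0,"az":0,"hand":5},
    {"dx":0,"dy":0,"dz":0.38,"ax":0,"ay":0,"az":0,"hand":5},
    {"dx":0,"dy":0,"dz":0.38,"ax":0,"ay":0,"az":0,"hand":5}
  ]
}}

```text
clock: 4.92
tool_pos: [0.4426, -0.1199, 0.0303]
eef_rot: [1.0, 0.023, -0.003, -0.001]
contact_force: [0.9, -0.5, -1.1]
opening: 0.135
```

Request:
{"method": "servo_tool", "body": {
  "deltas": [
    {"dx":0,"dy":0,"dz":0.03,"ax":0,"ay":0,"az":0,"hand":5},
    {"dx":0,"dy":0,"dz":0.03,"ax":0,"ay":0,"az":0,"hand":5}
  ]
}}

```text
clock: 5.18
tool_pos: [0.443, -0.12, 0.0289]
eef_rot: [1.0, 0.022, -0.003, -0.001]
contact_force: [-0.7, -0.6, -0.1]
opening: 0.138
```

Request:
{"method": "servo_tool", "body": {
  "deltas": [
    {"dx":0,"dy":0,"dz":0.03,"ax":0,"ay":0,"az":0,"hand":5},
    {"dx":0,"dy":0,"dz":0.03,"ax":0,"ay":0,"az":0,"hand":5},
    {"dx":0,"dy":0,"dz":0.03,"ax":0,"ay":0,"az":0,"hand":30},
    {"dx":0,"dy":0,"dz":0.03,"ax":0,"ay":0,"az":0,"hand":40},
    {"dx":0,"dy":0,"dz":0.03,"ax":0,"ay":0,"az":0,"hand":40},
    {"dx":0,"dy":0,"dz":-0.8,"ax":0,"ay":0,"az":0,"hand":50},
    {"dx":0,"dy":0,"dz":-1.8,"ax":0,"ay":0,"az":0,"hand":60},
    {"dx":0,"dy":0,"dz":-2.4,"ax":0,"ay":0,"az":0,"hand":60}
  ]
}}

```text
clock: 6.18
tool_pos: [0.4429, -0.1202, 0.1741]
eef_rot: [1.0, 0.023, -0.005, -0.001]
contact_force: [2.0, -1.4, -0.7]
opening: 0.682
```

Run:
```python
from h import *
print(r.get_state()['tool_pos'])
p,d=eyes.snapshot('wrist'); cv2.imwrite('pics/w4.png',p[:,:,::-1])
```

```text
[ 0.44291506 -0.12019975  0.1741437 ]
```

View pics/w4.png

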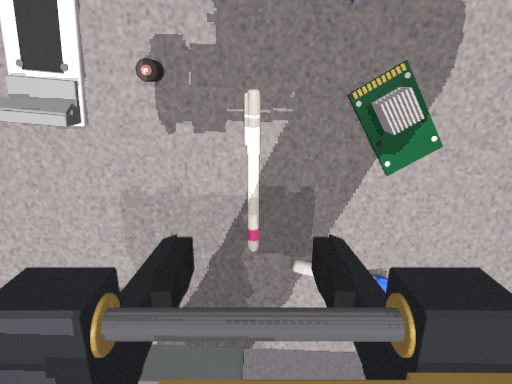

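Run:
```python
from h import *
s=r.get_state(); print(s['q'].round(2), s['eef_rot'])
```

```text
[ 0.57  0.7  -0.66  2.11  0.78  0.59 -2.18] [ 9.99725910e-01  2.33969560e-02  3.78335151e-04 -7.37810521e-04]
```

Request:
{"method": "servo_tool", "body": {
  "deltas": [
    {"dx":2.07,"dy":-7,"dz":-0.8,"ax":0,"ay":0,"az":-19.6,"hand":60},
    {"dx":2.07,"dy":-7,"dz":-0.8,"ax":0,"ay":0,"az":-19.6,"hand":60},
    {"dx":2.07,"dy":-7,"dz":-0.8,"ax":0,"ay":0,"az":-19.6,"hand":60},
    {"dx":2.07,"dy":-7,"dz":-0.8,"ax":0,"ay":0,"az":-19.6,"hand":60},
    {"dx":2.07,"dy":-7,"dz":-0.8,"ax":0,"ay":0,"az":-19.6,"hand":60},
    {"dx":2.07,"dy":-7,"dz":-0.8,"ax":0,"ay":0,"az":-19.6,"hand":60},
    {"dx":2.07,"dy":-7,"dz":-0.8,"ax":0,"ay":0,"az":-19.6,"hand":60},
    {"dx":2.07,"dy":-7,"dz":-0.8,"ax":0,"ay":0,"az":-19.6,"hand":60},
    {"dx":2.07,"dy":-7,"dz":-0.8,"ax":0,"ay":0,"az":-19.6,"hand":60},
    {"dx":2.07,"dy":-7,"dz":-0.8,"ax":0,"ay":0,"az":-19.6,"hand":60}
  ]
}}

```text
clock: 7.48
tool_pos: [0.5486, 0.3048, 0.22]
eef_rot: [0.57, 0.821, -0.002, -0.003]
contact_force: [0.3, -0.4, 0.4]
opening: 0.682
```

Run:
```python
from h import *
s=r.get_state(); print(s['q'].round(2), s['eef_rot'],s['tool_pos']); q=s['eef_rot']; print(np.degrees(2*np.arctan2(q[1],q[0])))
```

```text
[-0.04  0.97 -1.12  1.57  0.91  1.21 -0.99] [ 0.57032709  0.82140859 -0.00206807 -0.00326364] [0.54858562 0.30480462 0.21998027]
110.45333000296607
```

Request:
{"method": "servo_tool", "body": {
  "deltas": [
    {"dx":0,"dy":0,"dz":0.5,"ax":0,"ay":0,"az":-1.5,"hand":60},
    {"dx":0,"dy":0,"dz":0.7,"ax":0,"ay":0,"az":-1.5,"hand":60},
    {"dx":0,"dy":0,"dz":0.7,"ax":0,"ay":0,"az":-1.5,"hand":60}
  ]
}}

```text
clock: 7.85
tool_pos: [0.5481, 0.3045, 0.1777]
eef_rot: [0.508, 0.861, -0.002, -0.004]
contact_force: [0.2, 0.1, 0.2]
opening: 0.682
```

Run:
```python
from h import *
import pickle
s=r.get_state(); m=eyes.camera_model('wrist'); p,d=eyes.snapshot('wrist'); cv2.imwrite('pics/w5.png',p[:,:,::-1]); pickle.dump((m,d,s),open('w5.pkl','wb'))
q=s['eef_rot']; print(np.degrees(2*np.arctan2(q[1],q[0])),s['tool_pos'])
im=p.astype(int); R,G,B=im[...,0],im[...,1],im[...,2]
mk=((G>R+15)&(G>B+8)&(G<130))
mk=cv2.morphologyEx(mk.astype(np.uint8),cv2.MORPH_CLOSE,np.ones((5,5)))
print(rect('wrist',mk,.004,m))
cv2.imwrite('pics/m5.png',mk*255)
```

```text
118.94263173941579 [0.54811023 0.30452041 0.17765486]
((0.5430554151535034, 0.3127879202365875), (0.05406929925084114, 0.11847230792045593), 28.913169860839844)
```

View pics/w5.png

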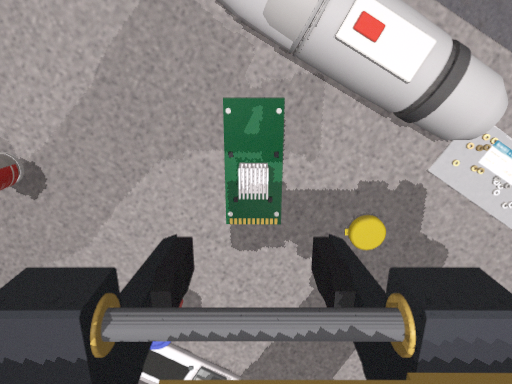

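Run:
```python
from h import *
import pickle
zoom('pics/w5.png','pics/z5.png',215,90,80,145,4)
m,d,s=pickle.load(open('w5.pkl','rb'))
bx=np.array([np.cos(np.radians(-61.1)),np.sin(np.radians(-61.1))]); by=np.array([-bx[1],bx[0]])
c=s['tool_pos'][:2]
for n,u,v,z in [('plain',253,97,.004),('contact',254,225,.0),('L',224,150,.004),('R',284,150,.004),('sinkL',237.5,175,.026),('sinkR',269.5,175,.026),('sinkfar',253,163,.026),('sinknear',253,199,.026)]:
    w=px2w('wrist',u,v,z,m)[:2]; print(n,w.round(4),((w-c)@bx*1e3).round(1),((w-c)@by*1e3).round(1))
```

```text
plain [0.5138 0.3652] -69.7 -0.7
contact [0.5743 0.258 ] 53.3 0.5
L [0.5132 0.3115] -23.0 -27.2
R [0.5612 0.3382] -23.2 27.8
sinkL [0.5334 0.3024] -5.3 -13.9
sinkR [0.5577 0.3159] -5.3 13.9
sinkfar [0.54   0.3183] -15.9 -0.5
sinknear [0.5558 0.2896] 16.8 -0.4
```

View pics/z5.png

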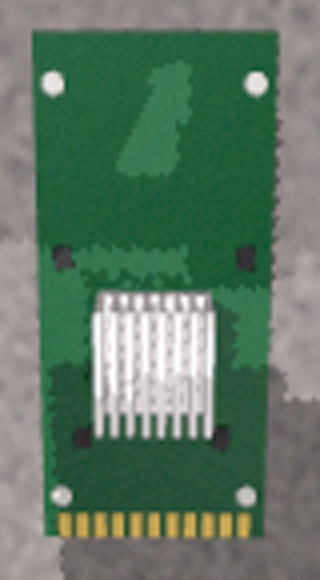

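Request:
{"method": "servo_tool", "body": {
  "deltas": [
    {"dx":-0.05,"dy":0,"dz":0.8,"ax":0,"ay":0,"az":0,"hand":50},
    {"dx":-0.05,"dy":0,"dz":1.6,"ax":0,"ay":0,"az":0,"hand":46},
    {"dx":-0.05,"dy":0,"dz":2.2,"ax":0,"ay":0,"az":0,"hand":46},
    {"dx":-0.05,"dy":0,"dz":2.4,"ax":0,"ay":0,"az":0,"hand":46},
    {"dx":-0.05,"dy":0,"dz":2.4,"ax":0,"ay":0,"az":0,"hand":46},
    {"dx":-0.05,"dy":0,"dz":2.4,"ax":0,"ay":0,"az":0,"hand":46}
  ]
}}

```text
clock: 8.65
tool_pos: [0.5497, 0.3038, 0.0367]
eef_rot: [0.507, 0.862, 0.0, -0.003]
contact_force: [-0.2, 0.0, 0.7]
opening: 0.522
```

Request:
{"method": "servo_tool", "body": {
  "deltas": [
    {"dx":0,"dy":0,"dz":0.03,"ax":0,"ay":0,"az":0,"hand":46},
    {"dx":0,"dy":0,"dz":0.03,"ax":0,"ay":0,"az":0,"hand":46}
  ]
}}

```text
clock: 8.9
tool_pos: [0.5492, 0.3028, 0.0335]
eef_rot: [0.507, 0.862, -0.001, -0.003]
contact_force: [0.1, -0.8, -0.3]
opening: 0.52
```

Request:
{"method": "servo_tool", "body": {
  "deltas": [
    {"dx":0,"dy":0,"dz":0.01,"ax":0,"ay":0,"az":0,"hand":15},
    {"dx":0,"dy":0,"dz":0.01,"ax":0,"ay":0,"az":0,"hand":15},
    {"dx":0,"dy":0,"dz":0.01,"ax":0,"ay":0,"az":0,"hand":15},
    {"dx":0,"dy":0,"dz":0.01,"ax":0,"ay":0,"az":0,"hand":15}
  ],
  "newtons": 30
}}

```text
clock: 9.4
tool_pos: [0.5489, 0.3027, 0.0322]
eef_rot: [0.507, 0.862, -0.001, -0.004]
contact_force: [-0.6, -1.1, 0.5]
opening: 0.292
```

Run:
```python
from h import *
import pickle
s=r.get_state(); m=eyes.camera_model('wrist'); p,d=eyes.snapshot('wrist'); cv2.imwrite('pics/w6.png',p[:,:,::-1]); pickle.dump((m,d,s),open('w6.pkl','wb'))
q=s['eef_rot']; print(np.degrees(2*np.arctan2(q[1],q[0])),s['tool_pos'],s['opening'])
```

```text
119.0811574321261 [0.54885677 0.30267539 0.03220141] 0.29243850829735324
```

View pics/w6.png

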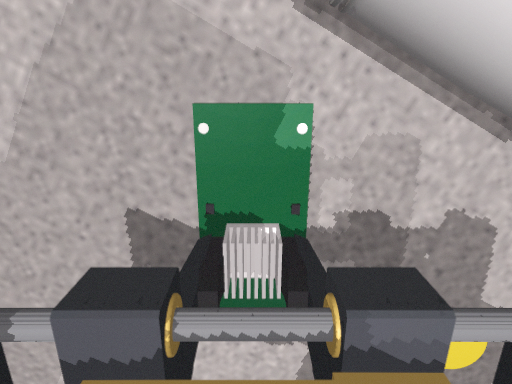

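Run:
```python
from h import *
from scipy.spatial.transform import Rotation as R
import pickle
m,d,s=pickle.load(open('w6.pkl','rb'))
T=R.from_quat(s['eef_rot']).as_matrix()
for u,v in [(193,104),(253,103.5),(312.5,103)]:
    w=px2w('wrist',u,v,.004,m); print(w.round(4),(T.T@(w-s['tool_pos'])*1e3).round(1))
```

```text
[0.4914 0.3518 0.004 ] [ 70.8 -26.2  28.7]
[0.5146 0.365  0.004 ] [71.   0.5 28.6]
[0.5375 0.378  0.004 ] [71.2 26.8 28.4]
```

Request:
{"method": "servo_tool", "body": {
  "deltas": [
    {"dx":0,"dy":0,"dz":-0.5,"ax":0,"ay":0,"az":0,"hand":15},
    {"dx":0,"dy":0,"dz":-1.2,"ax":0,"ay":0,"az":0,"hand":15},
    {"dx":0,"dy":0,"dz":-2.1,"ax":0,"ay":0,"az":-0.8,"hand":15},
    {"dx":-0.7,"dy":-0.4,"dz":-2.1,"ax":0,"ay":0,"az":-2.3,"hand":15},
    {"dx":-1.4,"dy":-0.8,"dz":-2.1,"ax":0,"ay":0,"az":-3.8,"hand":15},
    {"dx":-2.1,"dy":-1.2,"dz":-2.1,"ax":0,"ay":0,"az":-5.4,"hand":15},
    {"dx":-2.9,"dy":-1.6,"dz":-2.1,"ax":0,"ay":0,"az":-7,"hand":15},
    {"dx":-3.63,"dy":-1.97,"dz":-2.1,"ax":0,"ay":0,"az":-8.5,"hand":15},
    {"dx":-3.63,"dy":-1.97,"dz":-2.1,"ax":0,"ay":0,"az":-9.75,"hand":15},
    {"dx":-3.63,"dy":-1.97,"dz":-2.1,"ax":0,"ay":0,"az":-9.75,"hand":15}
  ]
}}

```text
clock: 10.7
tool_pos: [0.5522, 0.0542, 0.1575]
eef_rot: [0.022, 1.0, 0.001, -0.004]
contact_force: [-0.1, 0.6, -0.0]
opening: 0.29
```

Run:
```python
from h import *
import pickle
s=r.get_state(); m=eyes.camera_model('wrist'); p,d=eyes.snapshot('wrist'); cv2.imwrite('pics/w7.png',p[:,:,::-1]); pickle.dump((m,d,s),open('w7.pkl','wb'))
q=s['eef_rot']; print(q,np.degrees(2*np.arctan2(q[1],q[0])),s['tool_pos'],s['opening'],s['q'].round(2))
```

```text
[ 0.02234098  0.99974193  0.00102441 -0.00398897] 177.43967743451012 [0.55221426 0.05418475 0.15750661] 0.28997907554568314 [ 0.46  1.1  -1.29  1.84  1.15  1.21  0.29]
```

View pics/w7.png

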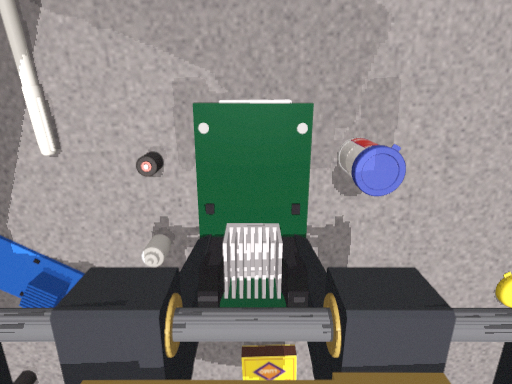

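```bash
cat >> h.py <<'E'
from scipy.spatial.transform import Rotation as R
H=np.array([.5607,.0543,0]); HY=np.radians(-2.4)
def holder(w):
    c,s=np.cos(HY),np.sin(HY); d=np.asarray(w)-H; return np.array([c*d[0]+s*d[1],-s*d[0]+c*d[1],d[2]])
def unholder(h):
    c,s=np.cos(HY),np.sin(HY); return H+np.array([c*h[0]-s*h[1],s*h[0]+c*h[1],h[2]])
OFF=np.array([.011,.0003,.0322])  # board origin in tool frame
def target(cx,cz,tilt):
    """contact edge (underside) at holder x,z; contact-down tilt deg -> delta from measured pose"""
    t=np.radians(tilt); Rz=R.from_euler('z',HY).as_matrix()
    Bx=Rz@[np.cos(t),0,-np.sin(t)]; Bz=Rz@[np.sin(t),0,np.cos(t)]; By=np.cross(Bz,Bx)
    tool=np.column_stack([-Bx,By,-Bz]); o=unholder([cx,0,cz])-.06*Bx
    p=o-tool@OFF
    return p,tool
def delta(p,tool,s=None):
    s=s or r.get_state(); T=R.from_quat(s['eef_rot']).as_matrix()
    dp=T.T@(p-s['tool_pos'])/.06; dr=np.degrees(R.from_matrix(T.T@tool).as_rotvec())/6
    return dp.round(3),dr.round(3)
E
python3 - <<'E'
from h import *
import pickle
m,d,s=pickle.load(open('w7.pkl','rb'))
for u,v in [(219,101),(291,101)]: 
    for z in (.008,.032): print(holder(px2w('wrist',u,v,z,m)).round(4))
zoom('pics/w7.png','pics/z7.png',190,85,130,60,5)
for a in [(.042,.045,12),(.043,.016,12),(.058,.016,12)]: print(a,delta(*target(*a)),target(*a)[0].round(4))
E
```

```text
[-0.0771 -0.0282  0.008 ]
[-0.078  -0.0259  0.032 ]
[-0.0769  0.0297  0.008 ]
[-0.0778  0.0269  0.032 ]
(0.042, 0.045, 12) (array([-0.164, -0.013,  1.183]), array([ 0.022,  1.927, -0.022])) [0.5615 0.054  0.0867]
(0.043, 0.016, 12) (array([-0.184, -0.014,  1.666]), array([ 0.022,  1.927, -0.022])) [0.5625 0.0539 0.0577]
(0.058, 0.016, 12) (array([-0.434, -0.013,  1.664]), array([ 0.022,  1.927, -0.022])) [0.5774 0.0533 0.0577]
```

View pics/z7.png

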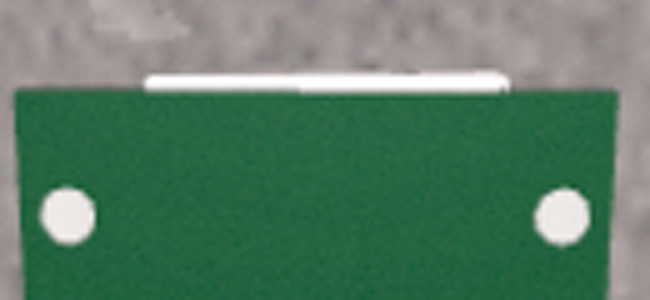

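Request:
{"method": "servo_tool", "body": {
  "deltas": [
    {"dx":-0.05,"dy":-0.02,"dz":0.3,"ax":0,"ay":0.6,"az":0,"hand":15},
    {"dx":-0.1,"dy":-0.02,"dz":0.7,"ax":0,"ay":1.2,"az":0,"hand":15},
    {"dx":-0.14,"dy":-0.02,"dz":1.0,"ax":0.02,"ay":1.9,"az":-0.02,"hand":15},
    {"dx":-0.16,"dy":-0.02,"dz":1.18,"ax":0.02,"ay":1.93,"az":-0.02,"hand":15},
    {"dx":-0.16,"dy":-0.02,"dz":1.18,"ax":0.02,"ay":1.93,"az":-0.02,"hand":15},
    {"dx":-0.16,"dy":-0.02,"dz":1.18,"ax":0.02,"ay":1.93,"az":-0.02,"hand":15}
  ]
}}

```text
clock: 11.5
tool_pos: [0.5612, 0.0538, 0.0879]
eef_rot: [0.019, 0.994, 0.002, -0.104]
contact_force: [-0.6, 0.3, 0.2]
opening: 0.293
```

Run:
```python
from h import *
import pickle
s=r.get_state(); m=eyes.camera_model('wrist'); p,d=eyes.snapshot('wrist'); cv2.imwrite('pics/w8.png',p[:,:,::-1]); pickle.dump((m,d,s),open('w8.pkl','wb'))
p,d=eyes.snapshot('side'); cv2.imwrite('pics/s8.png',p[:,:,::-1]); zoom('pics/s8.png','pics/z8.png',160,140,150,110,5)
print(s['tool_pos'],s['eef_rot'])
for a in [(.043,.016,12),(.058,.016,12)]: print(a,delta(*target(*a)),target(*a)[0].round(4))
```

```text
[0.56123653 0.05378951 0.08789989] [ 0.01934812  0.99441227  0.00195794 -0.10375962]
(0.043, 0.016, 12) (array([-0.12 ,  0.009,  0.49 ]), array([-0.008,  0.016,  0.023])) [0.5625 0.0539 0.0577]
(0.058, 0.016, 12) (array([-0.364,  0.008,  0.439]), array([-0.008,  0.016,  0.023])) [0.5774 0.0533 0.0577]
```

View pics/w8.png

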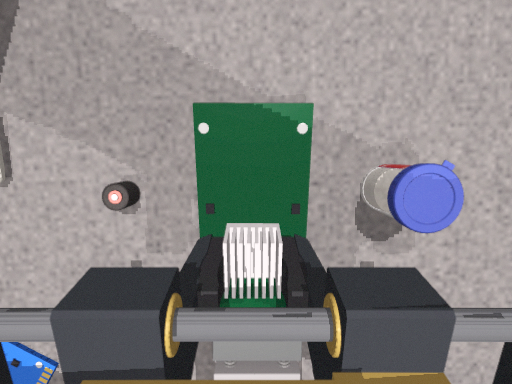

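View pics/z8.png

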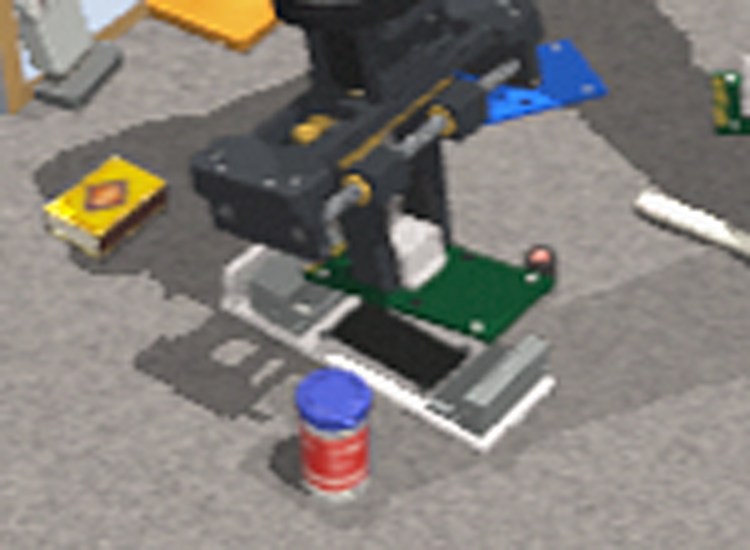

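Run:
```python
from h import *
import pickle
m,d,s=pickle.load(open('w8.pkl','rb'))
zoom('pics/w8.png','pics/z9.png',190,300,135,84,5)
for u,v in [(213.5,352),(301,352)]: print(holder(px2w('wrist',u,v,.032,m)).round(4))
for u in (193.5,313): 
    # board plain top edge corner
    print()
```

```text
[ 0.0692 -0.0258  0.032 ]
[0.069  0.0286 0.032 ]
```

View pics/z9.png

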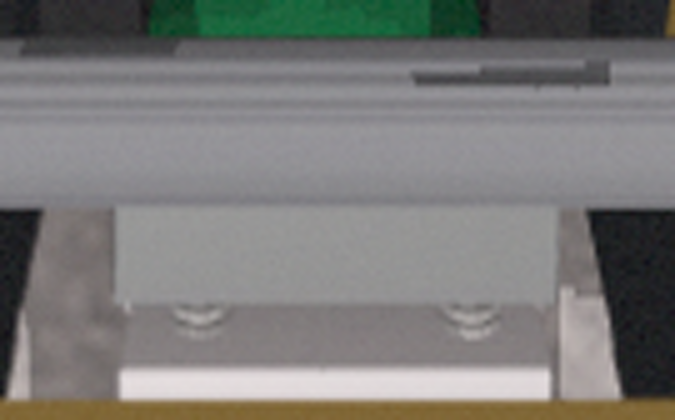

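Request:
{"method": "servo_tool", "body": {
  "deltas": [
    {"dx":-0.12,"dy":0,"dz":0.2,"ax":0,"ay":0,"az":0,"hand":15},
    {"dx":-0.12,"dy":0,"dz":0.4,"ax":0,"ay":0,"az":0,"hand":15},
    {"dx":-0.12,"dy":0,"dz":0.48,"ax":0,"ay":0,"az":0,"hand":15},
    {"dx":-0.12,"dy":0,"dz":0.48,"ax":0,"ay":0,"az":0,"hand":15},
    {"dx":-0.12,"dy":0,"dz":0.48,"ax":0,"ay":0,"az":0,"hand":15}
  ]
}}

```text
clock: 12.22
tool_pos: [0.5625, 0.0534, 0.0575]
eef_rot: [0.02, 0.994, 0.002, -0.104]
contact_force: [0.4, 0.1, -0.8]
opening: 0.293
```

Run:
```python
from h import *
s=r.get_state();print(s['tool_pos'],s['contact_force'])
p,d=eyes.snapshot('side'); cv2.imwrite('pics/s9.png',p[:,:,::-1]); zoom('pics/s9.png','pics/z10.png',185,165,100,75,7)
for a in [(.043,.016,12),(.058,.016,12)]: print(a,delta(*target(*a)),target(*a)[0].round(4))
```

```text
[0.56253275 0.05335356 0.05747175] [ 0.36649235  0.11104053 -0.79343561]
(0.043, 0.016, 12) (array([ 0.003,  0.01 , -0.001]), array([-0.005,  0.004,  0.018])) [0.5625 0.0539 0.0577]
(0.058, 0.016, 12) (array([-0.241,  0.009, -0.053]), array([-0.005,  0.004,  0.018])) [0.5774 0.0533 0.0577]
```

View pics/z10.png

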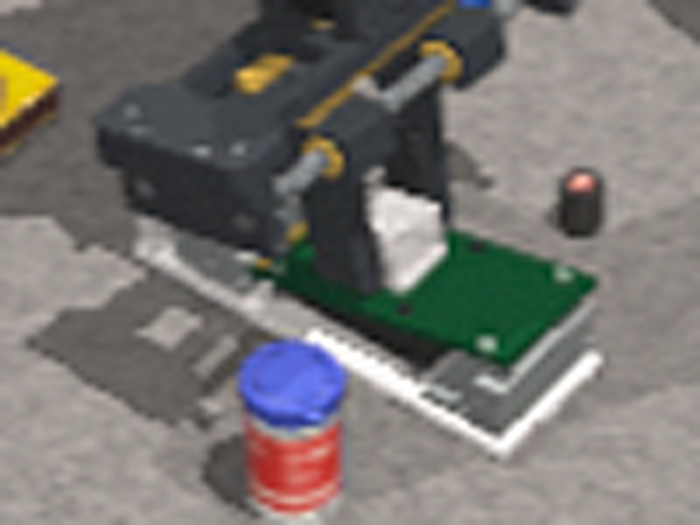

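```bash
sed -i 's/H=np.array(\[.5607,.0543,0\])/H=np.array([.5605,.0552,0])/' h.py
python3 - <<'E'
from h import *
for a in [(.044,.0152,10),(.05,.0152,10),(.0565,.0152,10),(.0585,.0152,10)]: print(a,delta(*target(*a)),target(*a)[0].round(4))
E
```

```text
(0.044, 0.0152, 10) (array([0.006, 0.025, 0.038]), array([-0.005, -0.329,  0.018])) [0.5618 0.0548 0.0554]
(0.05, 0.0152, 10) (array([-0.091,  0.024,  0.018]), array([-0.005, -0.329,  0.018])) [0.5678 0.0546 0.0554]
(0.0565, 0.0152, 10) (array([-0.197,  0.024, -0.005]), array([-0.005, -0.329,  0.018])) [0.5743 0.0543 0.0554]
(0.0585, 0.0152, 10) (array([-0.23 ,  0.024, -0.012]), array([-0.005, -0.329,  0.018])) [0.5763 0.0542 0.0554]
```

Request:
{"method": "servo_tool", "body": {
  "deltas": [
    {"dx":0.006,"dy":0.025,"dz":0.038,"ax":0,"ay":-0.33,"az":0.02,"hand":15},
    {"dx":0.006,"dy":0.025,"dz":0.038,"ax":0,"ay":-0.33,"az":0.02,"hand":15},
    {"dx":-0.05,"dy":0.025,"dz":0.026,"ax":0,"ay":-0.33,"az":0.02,"hand":15},
    {"dx":-0.1,"dy":0.025,"dz":0.016,"ax":0,"ay":-0.33,"az":0.02,"hand":15},
    {"dx":-0.15,"dy":0.025,"dz":0.005,"ax":0,"ay":-0.33,"az":0.02,"hand":15},
    {"dx":-0.2,"dy":0.025,"dz":-0.005,"ax":0,"ay":-0.33,"az":0.02,"hand":15},
    {"dx":-0.2,"dy":0.025,"dz":-0.005,"ax":0,"ay":-0.33,"az":0.02,"hand":15}
  ]
}}

```text
clock: 13.15
tool_pos: [0.5745, 0.0542, 0.055]
eef_rot: [0.021, 0.996, 0.001, -0.087]
contact_force: [-0.0, -0.7, -1.0]
opening: 0.29
```

Run:
```python
from h import *
s=r.get_state();print(s['tool_pos'],s['contact_force'])
p,d=eyes.snapshot('side'); cv2.imwrite('pics/s11.png',p[:,:,::-1]); zoom('pics/s11.png','pics/z11.png',185,165,100,75,7)
p,d=eyes.snapshot('wrist'); cv2.imwrite('pics/w11.png',p[:,:,::-1])
for a in [(.0565,.0152,10),(.0585,.0152,10)]: print(a,delta(*target(*a)),target(*a)[0].round(4))
```

```text
[0.57448578 0.05422587 0.05502105] [-0.04821779 -0.65182914 -1.03381321]
(0.0565, 0.0152, 10) (array([-0.001,  0.002, -0.007]), array([-0.009, -0.006, -0.002])) [0.5743 0.0543 0.0554]
(0.0585, 0.0152, 10) (array([-0.033,  0.003, -0.013]), array([-0.009, -0.006, -0.002])) [0.5763 0.0542 0.0554]
```

View pics/z11.png

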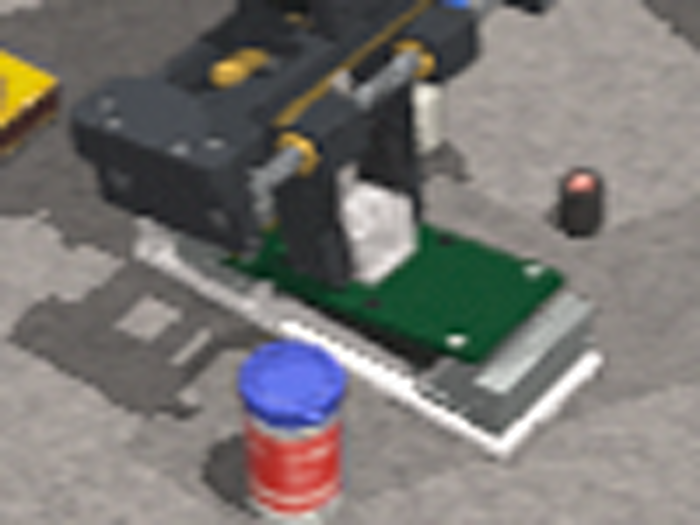

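View pics/w11.png

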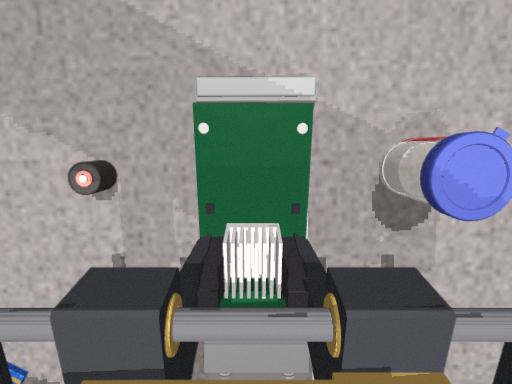

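Request:
{"method": "servo_tool", "body": {
  "deltas": [
    {"dx":-0.02,"dy":0.02,"dz":-0.002,"ax":0,"ay":0,"az":0,"hand":15},
    {"dx":-0.04,"dy":0.02,"dz":-0.005,"ax":0,"ay":0,"az":0,"hand":15},
    {"dx":-0.05,"dy":0.02,"dz":-0.007,"ax":0,"ay":0,"az":0,"hand":15},
    {"dx":-0.05,"dy":0.02,"dz":-0.007,"ax":0,"ay":0,"az":0,"hand":15}
  ]
}}

```text
clock: 13.75
tool_pos: [0.5766, 0.0554, 0.0549]
eef_rot: [0.021, 0.996, 0.001, -0.088]
contact_force: [-2.8, 0.8, 0.9]
opening: 0.291
```

Run:
```python
from h import *
s=r.get_state();print(s['tool_pos'],s['contact_force'])
p,d=eyes.snapshot('wrist'); cv2.imwrite('pics/w12.png',p[:,:,::-1])
for a in [(.0585,.0152,10),(.0585,.0145,8),(.0588,.0145,7)]: print(a,delta(*target(*a)),target(*a)[0].round(4))
```

```text
[0.57661746 0.05539848 0.05490948] [-2.83231971  0.79858353  0.8507349 ]
(0.0585, 0.0152, 10) (array([ 0.006, -0.02 , -0.007]), array([-0.01 , -0.016,  0.005])) [0.5763 0.0542 0.0554]
(0.0585, 0.0145, 8) (array([ 0.023, -0.02 ,  0.033]), array([-0.01 , -0.35 ,  0.005])) [0.5749 0.0543 0.0532]
(0.0588, 0.0145, 7) (array([ 0.026, -0.02 ,  0.047]), array([-0.01 , -0.516,  0.005])) [0.5746 0.0543 0.0524]
```

View pics/w12.png

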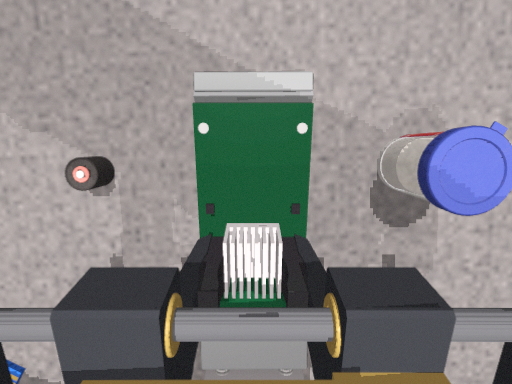

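Request:
{"method": "servo_tool", "body": {
  "deltas": [
    {"dx":0.012,"dy":0,"dz":0.024,"ax":0,"ay":-0.26,"az":0,"hand":15},
    {"dx":0.026,"dy":0,"dz":0.047,"ax":0,"ay":-0.52,"az":0,"hand":15},
    {"dx":0.026,"dy":0,"dz":0.047,"ax":0,"ay":-0.52,"az":0,"hand":15},
    {"dx":0.026,"dy":0,"dz":0.047,"ax":0,"ay":-0.52,"az":0,"hand":15}
  ]
}}

```text
clock: 14.3
tool_pos: [0.5751, 0.0553, 0.0524]
eef_rot: [0.021, 0.998, 0.001, -0.06]
contact_force: [-2.1, 0.1, 0.1]
opening: 0.291
```

Run:
```python
from h import *
s=r.get_state();print(s['tool_pos'],s['contact_force'],s['opening'])
p,d=eyes.snapshot('wrist'); cv2.imwrite('pics/w13.png',p[:,:,::-1]);p,d=eyes.snapshot('side'); cv2.imwrite('pics/s13.png',p[:,:,::-1]); zoom('pics/s13.png','pics/z13.png',185,165,100,75,7)
for a in [(.0588,.0145,7),(.0588,.0145,6)]: print(a,delta(*target(*a)),target(*a)[0].round(4))
```

```text
[0.5750765  0.05531025 0.05239879] [-2.13836359  0.11000484  0.09288526] 0.2914712280754197
(0.0588, 0.0145, 7) (array([ 0.01 , -0.017,  0.001]), array([-0.009,  0.012, -0.003])) [0.5746 0.0543 0.0524]
(0.0588, 0.0145, 6) (array([ 0.019, -0.017,  0.015]), array([-0.01 , -0.155, -0.003])) [0.5739 0.0543 0.0516]
```

View pics/w13.png

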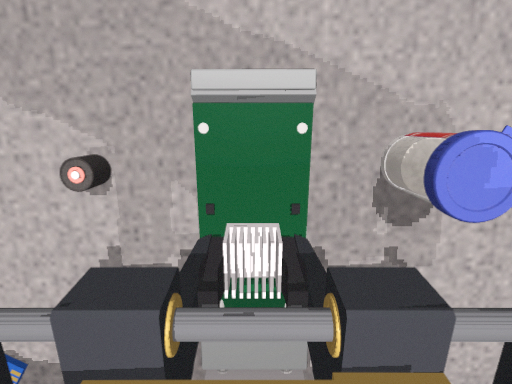

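View pics/z13.png

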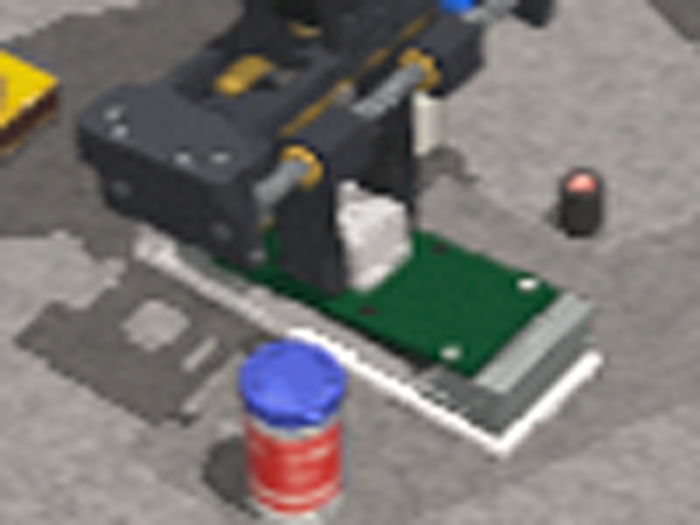

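Request:
{"method": "servo_tool", "body": {
  "deltas": [
    {"dx":0.0,"dy":0,"dz":0.0,"ax":0,"ay":0,"az":0,"hand":40},
    {"dx":0.0,"dy":0,"dz":0.0,"ax":0,"ay":0,"az":0,"hand":44},
    {"dx":0.0,"dy":0,"dz":0.0,"ax":0,"ay":0,"az":0,"hand":44},
    {"dx":0.0,"dy":0,"dz":-0.6,"ax":0,"ay":0,"az":0,"hand":44},
    {"dx":0.0,"dy":0,"dz":-1.2,"ax":0,"ay":-1.15,"az":0,"hand":44},
    {"dx":0.0,"dy":0,"dz":-1.2,"ax":0,"ay":-1.15,"az":0,"hand":20},
    {"dx":0.0,"dy":0,"dz":-1.2,"ax":0,"ay":-1.15,"az":0,"hand":0}
  ]
}}

```text
clock: 15.28
tool_pos: [0.584, 0.0543, 0.1233]
eef_rot: [0.021, 1.0, -0.001, -0.001]
contact_force: [-0.1, 0.2, -0.8]
opening: 0.295
```

Run:
```python
from h import *
import pickle
s=r.get_state();print(s['tool_pos'],s['eef_rot'],s['contact_force'],s['opening'])
m=eyes.camera_model('wrist');p,d=eyes.snapshot('wrist'); cv2.imwrite('pics/w14.png',p[:,:,::-1]);pickle.dump((m,d,s),open('w14.pkl','wb'))
p,d=eyes.snapshot('side'); cv2.imwrite('pics/s14.png',p[:,:,::-1]); zoom('pics/s14.png','pics/z14.png',185,165,100,75,7)
```

```text
[0.58401656 0.05433432 0.12333228] [ 2.13113120e-02  9.99772143e-01 -1.09430059e-03 -5.41194905e-04] [-0.13489116  0.1620984  -0.79549431] 0.2954716970435639
```

View pics/w14.png

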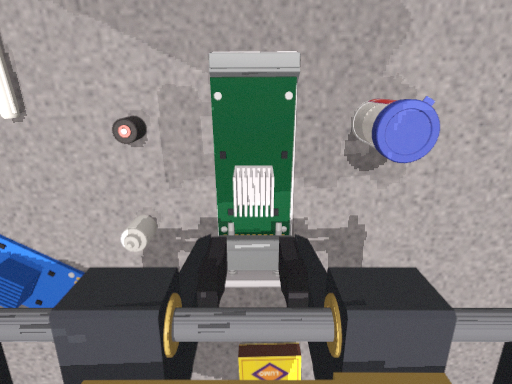

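View pics/z14.png

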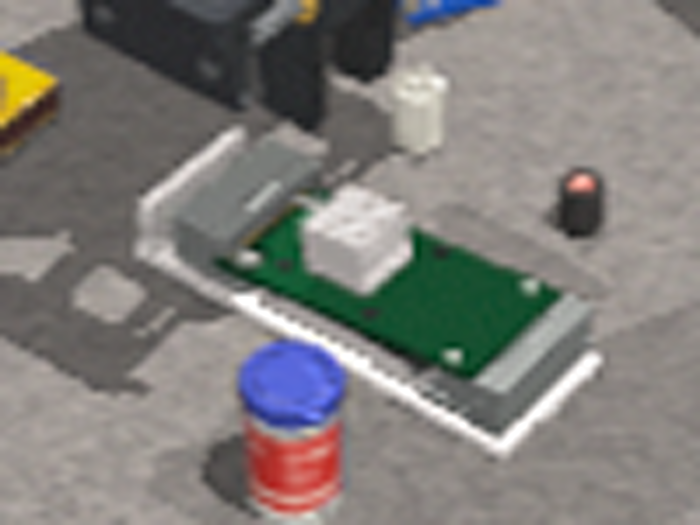

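Run:
```python
from h import *
import pickle
s=r.get_state(); T=R.from_quat(s['eef_rot']).as_matrix()
w=unholder([-.044,0,.075]); print(w, holder(s['tool_pos']), (T.T@(w-s['tool_pos'])/.06).round(3))
m,d,_=pickle.load(open('w14.pkl','rb'))
for u in (212,297): print(holder(px2w('wrist',u,76,.031,m)).round(4))
for u in (209.5,299): print(holder(px2w('wrist',u,72,.032,m)).round(4))
```

```text
[0.5165386  0.05704253 0.075     ] [0.02337088 0.00019337 0.12255924] [ 1.121 -0.003  0.795]
[-0.0614 -0.0263  0.031 ]
[-0.0613  0.0262  0.031 ]
[-0.0637 -0.0277  0.032 ]
[-0.0636  0.0272  0.032 ]
```

Request:
{"method": "servo_tool", "body": {
  "deltas": [
    {"dx":0.6,"dy":0,"dz":0.0,"ax":0,"ay":0,"az":0,"hand":0},
    {"dx":1.12,"dy":0,"dz":0.0,"ax":0,"ay":0,"az":0,"hand":0},
    {"dx":1.12,"dy":0,"dz":0.4,"ax":0,"ay":0,"az":0,"hand":0},
    {"dx":1.12,"dy":0,"dz":0.8,"ax":0,"ay":0,"az":0,"hand":0},
    {"dx":1.12,"dy":0,"dz":0.95,"ax":0,"ay":0,"az":0,"hand":0},
    {"dx":1.12,"dy":0,"dz":0.95,"ax":0,"ay":0,"az":0,"hand":0}
  ]
}}

```text
clock: 16.12
tool_pos: [0.5165, 0.0578, 0.0661]
eef_rot: [0.021, 1.0, -0.0, -0.001]
contact_force: [1.0, 0.1, 0.4]
opening: 0.005
```

Run:
```python
from h import *
s=r.get_state(); print(holder(s['tool_pos']),s['contact_force'],s['opening'])
p,d=eyes.snapshot('wrist'); cv2.imwrite('pics/w15.png',p[:,:,::-1])
```

```text
[-0.04404168  0.0008024   0.0661411 ] [0.98626025 0.09405739 0.3687809 ] 0.0046227795748912505
```

View pics/w15.png

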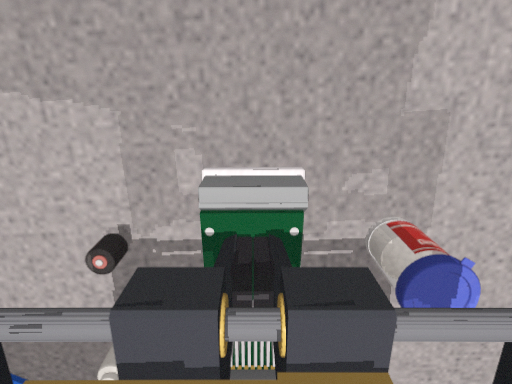

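Request:
{"method": "servo_tool", "body": {
  "deltas": [
    {"dx":0,"dy":0,"dz":0.08,"ax":0,"ay":0,"az":0,"hand":0},
    {"dx":0,"dy":0,"dz":0.13,"ax":0,"ay":0,"az":0,"hand":0},
    {"dx":0,"dy":0,"dz":0.16,"ax":0,"ay":0,"az":0,"hand":0},
    {"dx":0,"dy":0,"dz":0.19,"ax":0,"ay":0,"az":0,"hand":0},
    {"dx":0,"dy":0,"dz":0.19,"ax":0,"ay":0,"az":0,"hand":0}
  ]
}}

```text
clock: 16.8
tool_pos: [0.5169, 0.0578, 0.0556]
eef_rot: [0.021, 1.0, -0.001, 0.0]
contact_force: [-0.0, -0.7, 0.2]
opening: 0.006
```

Request:
{"method": "servo_tool", "body": {
  "deltas": [
    {"dx":0,"dy":0,"dz":0.02,"ax":0,"ay":0,"az":0,"hand":0},
    {"dx":0,"dy":0,"dz":0.04,"ax":0,"ay":0,"az":0,"hand":0},
    {"dx":0,"dy":0,"dz":0.05,"ax":0,"ay":0,"az":0,"hand":0}
  ]
}}

```text
clock: 17.18
tool_pos: [0.5179, 0.0581, 0.0535]
eef_rot: [0.021, 1.0, -0.0, 0.001]
contact_force: [0.9, -2.9, 7.9]
opening: 0.011
```

Request:
{"method": "servo_tool", "body": {
  "deltas": [
    {"dx":0,"dy":0,"dz":0.015,"ax":0,"ay":0,"az":0,"hand":0},
    {"dx":0,"dy":0,"dz":0.03,"ax":0,"ay":0,"az":0,"hand":0},
    {"dx":0,"dy":0,"dz":0.03,"ax":0,"ay":0,"az":0,"hand":0}
  ]
}}

```text
clock: 17.55
tool_pos: [0.5187, 0.0582, 0.0522]
eef_rot: [0.021, 1.0, -0.0, 0.002]
contact_force: [1.4, -1.1, 9.1]
opening: 0.006
```

Request:
{"method": "servo_tool", "body": {
  "deltas": [
    {"dx":0,"dy":0,"dz":0.02,"ax":0,"ay":0,"az":0,"hand":0},
    {"dx":0,"dy":0,"dz":0.04,"ax":0,"ay":0,"az":0,"hand":0},
    {"dx":0,"dy":0,"dz":0.06,"ax":0,"ay":0,"az":0,"hand":0},
    {"dx":0,"dy":0,"dz":0.06,"ax":0,"ay":0,"az":0,"hand":0}
  ]
}}

```text
clock: 18.05
tool_pos: [0.5202, 0.0585, 0.0495]
eef_rot: [0.022, 1.0, 0.0, 0.004]
contact_force: [4.5, -1.5, 12.4]
opening: 0.004
```

Request:
{"method": "servo_tool", "body": {
  "deltas": [
    {"dx":0,"dy":0,"dz":0.02,"ax":0,"ay":0,"az":0,"hand":0},
    {"dx":0,"dy":0,"dz":0.04,"ax":0,"ay":0,"az":0,"hand":0},
    {"dx":0,"dy":0,"dz":0.06,"ax":0,"ay":0,"az":0,"hand":0},
    {"dx":0,"dy":0,"dz":0.06,"ax":0,"ay":0,"az":0,"hand":0}
  ]
}}

```text
clock: 18.55
tool_pos: [0.5165, 0.0577, 0.0435]
eef_rot: [0.021, 1.0, -0.001, -0.0]
contact_force: [1.2, -1.0, 4.7]
opening: 0.003
```

Request:
{"method": "servo_tool", "body": {
  "deltas": [
    {"dx":0,"dy":0,"dz":-0.3,"ax":0,"ay":0,"az":0,"hand":0},
    {"dx":0,"dy":0,"dz":-0.9,"ax":0,"ay":0,"az":0,"hand":0},
    {"dx":0,"dy":0,"dz":-1.6,"ax":0,"ay":0,"az":0,"hand":0},
    {"dx":-0.5,"dy":0,"dz":-2,"ax":0,"ay":0,"az":0,"hand":0},
    {"dx":-1,"dy":0,"dz":-2,"ax":0,"ay":0,"az":0,"hand":0},
    {"dx":-1,"dy":0,"dz":-2,"ax":0,"ay":0,"az":0,"hand":0}
  ]
}}

```text
clock: 19.3
tool_pos: [0.5773, 0.0549, 0.1627]
eef_rot: [0.022, 1.0, -0.001, -0.001]
contact_force: [-0.2, 0.1, -0.5]
opening: 0.006
```

Run:
```python
from h import *
import pickle
s=r.get_state();print(s['tool_pos'],s['contact_force'])
m=eyes.camera_model('wrist');p,d=eyes.snapshot('wrist'); cv2.imwrite('pics/w16.png',p[:,:,::-1]);pickle.dump((m,d,s),open('w16.pkl','wb'))
p,d=eyes.snapshot('side'); cv2.imwrite('pics/s16.png',p[:,:,::-1]); zoom('pics/s16.png','pics/z16.png',185,165,100,75,7)
p,d=eyes.snapshot('top'); cv2.imwrite('pics/t16.png',p[:,:,::-1])
```

```text
[0.57727449 0.05491667 0.16266438] [-0.16065137  0.11308888 -0.49889029]
```

View pics/w16.png

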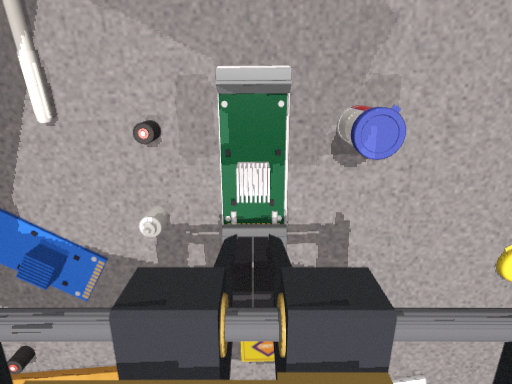

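View pics/z16.png

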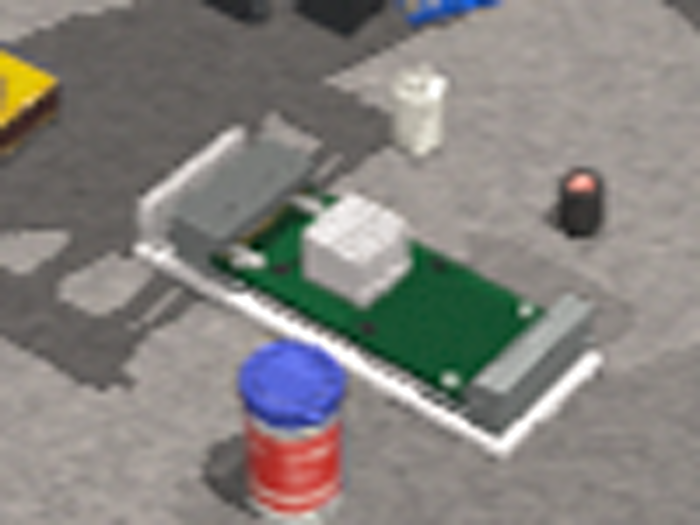

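View pics/t16.png

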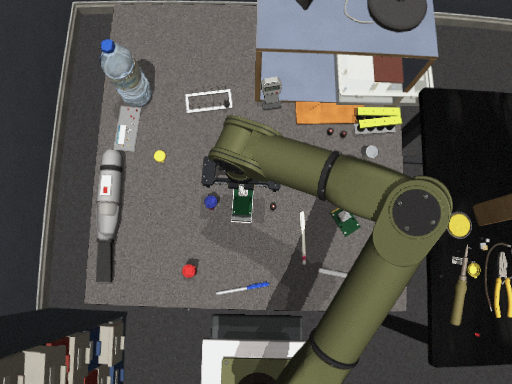

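Run:
```python
from h import *
import pickle
m,d,s=pickle.load(open('w16.pkl','rb')); P=np.array(m['pose'])
K=np.array([[m['fx'],0,m['cx']],[0,m['fy'],m['cy']],[0,0,1]])
def pt(u,v):
    z=np.median(d[v-2:v+3,u-2:u+3]); q=cv2.undistortPoints(np.array([[[u,v]]],float),K,np.array([m['k1'],0,0,0.]))[0,0]
    return holder((P@[q[0]*z,-q[1]*z,-z,1])[:3]).round(4)
for u,v in [(240,98),(253,98),(268,98),(235,130),(270,130),(253,150),(235,205),(253,214),(275,205),(253,72),(120,60)]: print((u,v),pt(u,v))
for z,pts in ((.018,[(219,93),(289,93),(221,222),(286,222)]),(.032,[(216,72),(291,72)])):
    for u,v in pts: print(holder(px2w('wrist',u,v,z,m)).round(4))
```

```text
(240, 98) [-0.0533 -0.0107  0.0174]
(253, 98) [-0.0532 -0.0004  0.017 ]
(268, 98) [-0.0532  0.0114  0.0171]
(235, 130) [-0.0283 -0.0151  0.0171]
(270, 130) [-0.0282  0.0133  0.0172]
(253, 150) [-0.0119 -0.0005  0.0174]
(235, 205) [ 0.0365 -0.0163  0.0176]
(253, 214) [ 0.045  -0.0006  0.0176]
(275, 205) [0.0367 0.0186 0.0173]
(253, 72) [-0.0719 -0.0004  0.0315]
(120, 60) [-0.0825 -0.1084 -0.0006]
[-0.0571 -0.027   0.018 ]
[-0.057   0.0278  0.018 ]
[ 0.0525 -0.029   0.018 ]
[0.0526 0.0286 0.018 ]
[-0.072  -0.0273  0.032 ]
[-0.0718  0.0272  0.032 ]
```

```bash
python3 -c "
from plant import r
print(r.finish_job(), r.get_state()['clock'])"
```

```text
the job is handed in; nothing more can be done
the job is handed in; nothing more can be done
```

The long board is snapped home in the holder and the marker lies flat on the bare table. I handed the job in at about 19.5 s; no verdict is reported back.

- **Marker:** I lifted it off the holder and set it down near (0.44, -0.12). After release, the wrist picture showed it flat, about 3–4 cm from the nearest loose thing (the tube). I judged that gap and its flatness by eye only.
- **Board insertion:** I gripped the long board by the heat sink and slipped its contact edge under the jaw lip at about 10° tilt. I lowered the other edge onto the hook slope, released it, and pressed with closed fingers. The highest press reading was about 12 N (read at the end of each move). The tool then dropped 6 mm and the force fell off, which is the snap. I lifted away at once.
- **Last checks:** Depth readings put the plate top level at 17.0–17.6 mm all over. The same picture reads the table 0.6 mm low, so the plate top is at about 18 mm, which is seated. The board is centred to within about 0.5 mm, and its plain edge is hidden under the hook nose.
- **Everything else:** In the pictures the shorter board, the look-alike and the bystanders look unmoved. I did not re-measure their positions.

No check failed. The only disagreements were calibration-sized, about 1 mm in the holder's position. I corrected the sideways one by re-centring the board on the hook in the wrist view before releasing it.

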